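Shut the marked valve under the sliding cover

ROBOT

A 7-joint arm with a two-finger parallel gripper is mounted at the origin on the work surface. World frame = base frame: x ahead of the robot, y to its left, z up, the work surface at z = 0. Lengths are in m, angles in rad, forces in N, time in s.
With the tool pointing down it reaches from about 0.425 to 0.825 m from the base axis. Payload 3.6 kg.
Tool frame: the origin (TCP) lies midway between the tips of the shut fingers; the grasp point (between the pads) lies 19 mm behind it; z points along the fingers, y is the line along which they close (so a half turn about z gives the same grasp; the last joint's range is limited). The gripper opens to 85 mm and grips with 20 to 120 N. Pads are 22 mm wide; open, the fingers measure 114 mm over their backs; the gripper's body (76 mm by 85 mm) begins 54 mm behind the grasp point. The pads swing forward as they close: fully open they stand 13 mm farther back than shut.
Start: joints at [1.117, 0.615, -0.013, 1.423, 0.008, 1.103, -0.04], TCP at [0.269, -0.592, 0.2] pointing down, gripper open.
Joint ranges: [-3.12, 3.12], [-0.3, 2.06], [-1.34, 1.32], [0.26, 2.42], [-1.36, 4.5], [0.01, 1.98], [-2.84, 2.84]. Speed limits (rad/s): [2.79, 2.79, 3.14, 3.14, 3.14, 3.14, 3.14].

INTERFACE

Orientations are given as a rotation vector (axis times angle).
In Python, from plant import monitor, get_image, get_calibration, ctrl gives the robot as it stands.
- The arm moves only by the shell command python3 -m handwheel 'ROWS' [FORCE]. ROWS is text: rows parted by semicolons, each of 7 numbers parted by spaces: the turn, a rotation vector about the tool's x, y, z in degrees, then the shift along the tool's x, y, z in m, then the closure, from 0 (fully open) to 1 (shut). A call has 1 to 8 rows; each row is the pose to reach, as a shift and turn from the pose commanded when the call began, along the tool's axes at that moment; what a row does not reach only later rows make up. A row lasts 1/12 s, in which the tool goes at most 41.7 mm and 7.16 degrees, less where a joint would pass 70% of its speed; a pose out of reach is approached as far as the arm can. A call with a gripper value outside its range is refused whole. The fingers move at their own pace and stop on an object; FORCE is the grip in N (left out, the last holds). Time passes only in rows, so rows that repeat a pose let the fingers close. It gives the time, the measured TCP pose, the force, the opening and the grip force at its end, in the units of the state.
- monitor.read_state(): the state, without advancing time (a new reading comes with each control period).
- get_image(name): name is "scene" or "top" or "wrist"; returns the picture (400x640x3 uint8, red, green, blue); there is no depth.
- get_calibration(name): a dict with "camera_matrix" (3x3 intrinsics, pixels), "xyz" and "attitude" of the camera in the world; the wrist camera has in their place "hand_eye" (4x4, takes a point from camera to tool coordinates, whose origin is the TCP and whose axes are the flange's). Camera axes: x right, y up, looking along -z (the intrinsics and any distortion apply to the point x, -y, -z); pixel columns grow to the right and rows downward; lengths in m; the calibration is good to about 2 mm. A picture is of the moment at which its call begins: read the wrist's pose just before it. get_calibration takes no time and is no camera call.
- ctrl.finish_job(): hands the job in; it is judged then, once.
The state is a dict: "time_s": time; "joint_positions": joint angles; "joint_vel": joint speeds; "tau": joint torques, N m; "position": TCP position; "eef_rot": TCP orientation; "contact_force": force on the tool from outside, world axes, zero at the start; "moment": the same for the moment, N m; "gripper_width": opening from 0.0 (shut) to 1.0 (fully open); "gripper_force": force on a finger pad.
Only numpy, scipy, OpenCV 4.12 (cv2) and the standard library are available. Lean on these libraries where they do the work, as an engineer would, in place of code of your own. Each camera call takes 0.05 s, during which the arm holds its last target. There are 200 camera calls.

TASK

On the conservation bench, slide the cover of the valve box all the way aside to its far stop by pushing its tab, so that the two valve handles are revealed, then push the handle with the round disc end fully shut, a quarter turn to its stop, so that it lies across its pipe. Only push: do not pinch the tab or the handle between the fingers, and do not lift the cover off the box. Leave the other handle and the things standing around as they are.

Things in the scene. Friction and masses are not known exactly. Their poses are not given: they have to be found in the camera images.
- box: low grey steel valve box fixed to the bench, 160 (x) x 452 (y) x 66 mm; 6 mm rails on its long top edges and a 7 mm stop across each end rise to 76. Origin: centre of its underside; y along its length, z up. The -y half is an open well (124 mm in x, y=-210 to -3 mm, bottom 8 mm up) with two valves, the +y half a flat deck. The cover slides along y between rails and stops.
- cover_tab (a point): centre of the tab on the loose aluminium cover (0.45 kg, 3 to 6 N to slide). Plate 143 (x) x 214 (y) x 6 mm, resting on the box top; in its middle the tab, 80 mm across the box (x), 10 mm thick (y), heights 72 to 102 mm. Axes as the box's. At the start the cover hides the well, tab about 108 mm to the box's -y side.
- far_stop (a point): point on the box's stop at its +y end, inner face, 71 mm high: box y=+219 mm. The cover's edge meets it when the tab is at box y=+112 mm. Axes as the box's.
- marked_pivot (a point): vertical turning axis of the marked handle, half-way up the handle, 47 mm above the bench, at box x=+25 mm and box y=-148 or -58 mm (the two valves may have changed places). Axes as the box's. Nothing else in the well is higher than 40 mm; valve bodies below (36 x 28 mm) reach 34 mm; the handles' hubs are 20 mm across, top 56 mm.
- marked_end (a point): centre of the round end disc (28 mm across, heights 40 to 54 mm) of the marked handle, 41 mm from its pivot; a bar 10 mm wide joins the two. Plain steel; the disc end is the mark.
- marked_handle (a joint): turn of the marked handle, rad: 0 = open, pointing from its pivot to the box's -x along its copper pipe; it turns counter-clockwise seen from above and at 1.57, its stop, is shut, pointing to the box's -y across the pipe. It stays where it is left; about 5 N at the disc moves it. Starts at 0 to 0.25.
- plain_pivot (a point): vertical turning axis of the other handle, 47 mm above the bench, in the other of the two places. Axes as the box's.
- plain_end (a point): point 41 mm from the pivot on the other handle, a straight bar 10 mm wide reaching 55 mm from its pivot, without a disc, heights 42 to 52 mm; turns the same way, starts at 0 to 0.25 rad. To be left alone.
- jar: bystander: glass jar with a lid, 52 mm across, 70 tall; origin at the centre of its underside
- flask: bystander: amber glass bottle with a black cap, 48 mm across, 95 tall; origin at the centre of its underside
- weight: bystander: brass knobbed weight, 48 mm across, 52 tall; origin at the centre of its underside
- brush: bystander: brush, 190 mm long, lying on the bench beside the box; origin near its middle
- tray: bystander: small open cardboard tray, 70 x 90 x 30 mm; origin at the centre of its underside
- cork: bystander: cork block, 40 x 60 x 25 mm; origin at the centre of its underside

How it is judged:
On the way, in this order (a step that is already met when the one before it is completed fails the run):
1. the cover is slid aside, within 15 mm of the far stop (y of cover_tab in the frame of box above 0.097 m and z of cover_tab in the frame of box below 0.091 m), for 0.2 s.
2. the handle with the disc end is pushed shut (value of joint marked_handle above 1.45 rad), for 0.2 s.
At the end, for the whole second after the job is handed in: The cover lies flat and at rest on the box within 15 mm of its far stop, the disc-ended handle is at rest at 1.45 rad or more (stop at 1.57), and the end of the other handle is within 15 mm of where it was (all of step 1 and value of joint marked_handle above 1.45 rad and angle between cover_tab's own z axis and vertical below 0.05 rad and linear speed of cover below 0.01 m/s and velocity of joint marked_handle between -0.05 and 0.05 rad/s and distance of plain_end from where it was at the start of the episode below 0.015 m); the robot touches nothing.
It fails at once if the cover's tab is pinched (the fingers press both its faces with over 3 N) (contact force between the fingers and cover_c2 above 3 N and contact force between the fingers and cover_c3 above 3 N).
It fails at once if the marked handle is pinched (the fingers press both its sides with over 3 N) ((contact force between the fingers and marked_handle_c3 above 3 N or contact force between the fingers and marked_handle_c4 above 3 N or contact force between the fingers and marked_handle_c5 above 3 N or contact force between the fingers and marked_handle_c6 above 3 N) and (contact force between the fingers and marked_handle_c7 above 3 N or contact force between the fingers and marked_handle_c8 above 3 N or contact force between the fingers and marked_handle_c9 above 3 N or contact force between the fingers and marked_handle_c10 above 3 N)).
It fails at once if the cover is lifted off the box (8 mm) or tipped (0.15 rad) (z of cover_tab in the frame of box above 0.095 m or angle between cover_tab's own z axis and vertical above 0.15 rad).
It fails at once if the other handle is turned (its end moves 15 mm) (distance of plain_end from where it was at the start of the episode above 0.015 m).
It fails at once if a bystander is moved by more than 30 mm (distance of any of jar, flask, weight, brush, tray, cork from where it was at the start of the episode above 0.03 m).
It also fails if it takes over 51 s, if anything falls off the work surface, if the arm or the gripper's body presses on something with over 40 N, if the wrist force passes 120 N, or if a joint passes its speed limit or range.

## Working session

There is one attempt and no reset: what is moved stays moved. The work goes in short steps, Python scripts to look and compute and a shell command to move; the robot and the scene stay as the last step left them, time stands still between calls to the robot, and variables do not carry over. Pictures are saved under pics/ and viewed, at most 10 in all, crops included, and the job is handed in when it is done.

```bash
ls; mkdir -p pics; cat > h.py <<'E'
import numpy as np, cv2
from scipy.spatial.transform import Rotation as R
from plant import monitor, get_image, get_calibration, ctrl
def save(n,f):
    im=get_image(n); cv2.imwrite(f,cv2.cvtColor(im,cv2.COLOR_RGB2BGR)); return im
E
python3 - <<'E'
from h import *
for n in("top","scene","wrist"):
    print(n,get_calibration(n))
s=monitor.read_state();print(s)
save("top","pics/top1.png");save("scene","pics/scene1.png")
E
```

```text
pics
top {'camera_matrix': array([[508.99025435,   0.        , 316.50205478],
       [  0.        , 508.99025435, 203.43422127],
       [  0.        ,   0.        ,   1.        ]]), 'xyz': array([0.51183985, 0.06399395, 1.16247249]), 'attitude': array([ 0.02562238, -0.06958245, -1.57853082])}
scene {'camera_matrix': array([[474.05684941,   0.        , 327.73783624],
       [  0.        , 474.05684941, 197.68779387],
       [  0.        ,   0.        ,   1.        ]]), 'xyz': array([1.52695114, 0.31311523, 0.72633185]), 'attitude': array([0.68330457, 0.90797672, 1.64346642])}
wrist {'camera_matrix': array([[354.10962595,   0.        , 318.3201872 ],
       [  0.        , 354.10962595, 198.44806451],
       [  0.        ,   0.        ,   1.        ]]), 'hand_eye': array([[ 9.85517350e-04,  9.58856829e-01,  2.83888377e-01,
         7.35379685e-02],
       [ 9.99998349e-01, -1.37836811e-03,  1.18406380e-03,
        -1.10220560e-05],
       [ 1.52665034e-03,  2.83886741e-01, -9.58856604e-01,
        -1.73155729e-01],
       [ 0.00000000e+00,  0.00000000e+00,  0.00000000e+00,
         1.00000000e+00]])}
{'time_s': 0.0, 'joint_positions': array([ 1.11752058,  0.61592568, -0.01265228,  1.42491277,  0.00808448,
        1.10339042, -0.0403949 ]), 'joint_vel': array([ 2.77678019e-04, -3.39068424e-04,  9.88537082e-04, -1.82207237e-03,
       -3.80854726e-04,  1.79616571e-03,  8.85731468e-05]), 'tau': array([ 2.85085287e-05, -4.69211483e+01,  2.58862423e-01, -1.71032488e+01,
        9.79523174e-03,  9.60215635e-03,  3.69961938e-06]), 'position': array([ 0.26873776, -0.59091126,  0.19882935]), 'eef_rot': array([-3.06783682e+00, -6.64910787e-01,  8.64742666e-04]), 'contact_force': array([-0.24120627, -0.54830148,  0.90230272]), 'moment': array([-0.02636189,  0.02276809, -0.00812787]), 'gripper_force': 0.0, 'gripper_width': 1.0000069946351289}
```

View pics/top1.png

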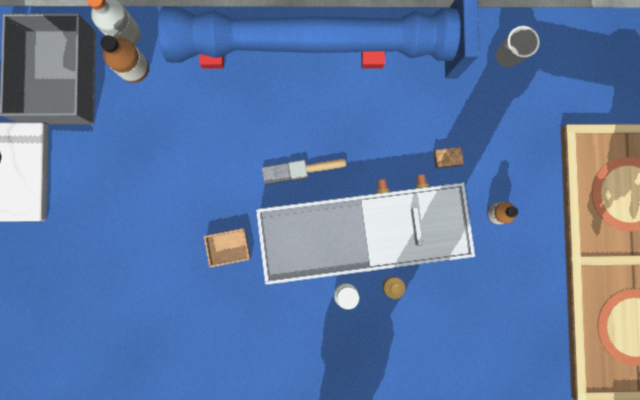

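View pics/scene1.png

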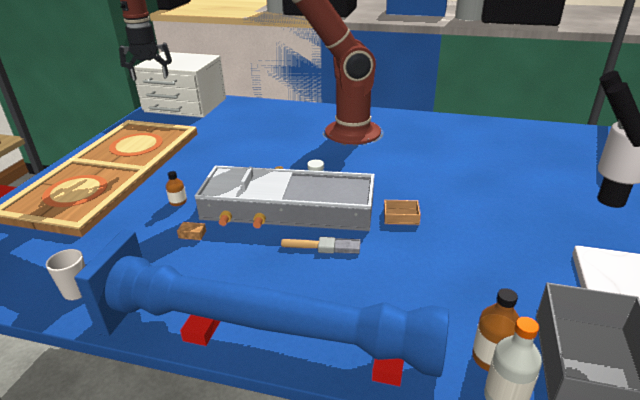

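The top view shows the box with corners near (258,210), (465,184), (474,257), (267,283). The deck is on the left (world +y), and the cover's tab is near (417,226). The bystanders stand around it, with the jar at (346,296) and the weight at (394,288) on the robot's side.

```bash
cat >> h.py <<'E'
def ray(n,uv,z):
    c=get_calibration(n);K=c["camera_matrix"];uv=np.atleast_2d(uv).astype(float)
    d=np.c_[(uv[:,0]-K[0,2])/K[0,0],-(uv[:,1]-K[1,2])/K[1,1],-np.ones(len(uv))]
    if n=="wrist":
        s=monitor.read_state();H=c["hand_eye"];Rt=R.from_rotvec(s["eef_rot"]).as_matrix()
        Rm=Rt@H[:3,:3];o=s["position"]+Rt@H[:3,3]
    else: Rm=R.from_rotvec(c["attitude"]).as_matrix();o=c["xyz"]
    d=d@Rm.T
    return o+d*((z-o[2])/d[:,2])[:,None]
E
python3 - <<'E'
from h import *
im=cv2.cvtColor(cv2.imread("pics/top1.png"),cv2.COLOR_BGR2HSV)
m=((im[...,1]<70)).astype(np.uint8); m[:,:230]=0;m[:150]=0;m[:,500:]=0;m[300:]=0
cs,_=cv2.findContours(m,cv2.RETR_EXTERNAL,cv2.CHAIN_APPROX_NONE)
c=max(cs,key=cv2.contourArea);print(cv2.contourArea(c))
r=cv2.minAreaRect(c);q=cv2.boxPoints(r);ap=cv2.approxPolyDP(cv2.convexHull(c),6,True)[:,0]
print(q,ap)
P=ray("top",ap,.076);print(P.round(4))
rr=cv2.minAreaRect(ray("top",c[:,0],.076)[:,:2].astype(np.float32));print(rr)
for nm,uv,z in [("jar",(346,296),.07),("weight",(394,288),.05),("flaskcap",(511,212),.095),("cork",(449,157),.025),("brush",(305,170),.01),("tray",(228,248),.03),("tabR",(414,208),.102),("tabB",(419,244),.102),("bigtube",(310,35),.1)]:
    print(nm,ray("top",uv,z).round(3))
E
```

```text
15719.5
[[253.59166 202.5391 ]
 [463.19022 173.62894]
 [474.61145 256.4329 ]
 [265.0129  285.34305]] [[464 184]
 [474 256]
 [265 283]
 [257 209]
 [417 180]]
[[ 0.6173 -0.286   0.076 ]
 [ 0.4621 -0.3035  0.076 ]
 [ 0.41    0.1437  0.076 ]
 [ 0.5667  0.1603  0.076 ]
 [ 0.6266 -0.184   0.076 ]]
((0.5220241546630859, -0.0697249323129654), (0.1791282296180725, 0.4529566764831543), 7.134925365447998)
jar [[ 0.38  -0.028  0.07 ]]
weight [[ 0.393 -0.135  0.05 ]]
flaskcap [[ 0.555 -0.379  0.095]]
cork [[ 0.684 -0.27   0.025]]
brush [[0.658 0.057 0.01 ]]
tray [[0.483 0.228 0.03 ]]
tabR [[ 0.565 -0.171  0.102]]
tabB [[ 0.489 -0.179  0.102]]
bigtube [[0.936 0.045 0.1  ]]
```

```bash
cat >> h.py <<'E'
C=np.array([.514,-.0714,0]);YAW=np.deg2rad(6.55)
RB=R.from_euler("z",YAW).as_matrix()
def tobox(p): return (np.asarray(p)-C)@RB
def goal(bx,by,z):
    "tool down, tool x along box +y; print turn and shift in tool axes"
    s=monitor.read_state();Rt=R.from_rotvec(s["eef_rot"]).as_matrix()
    x=RB[:,1];zt=np.array([0,0,-1.]);G=np.c_[x,np.cross(zt,x),zt]
    print("t",round(s["time_s"],2),"box pos",tobox(s["position"]).round(4),"F",s["contact_force"].round(1))
    print("turn",np.rad2deg(R.from_matrix(Rt.T@G).as_rotvec()).round(1),"shift",(Rt.T@(C+RB@[bx,by,z]-s["position"])).round(4))
E
python3 -c "
from h import *
goal(0,-.146,.2)"
```

```text
t 0.1 box pos [-0.3029 -0.4882  0.1989] F [-0.3 -0.3 -0.3]
turn [ -0.1  -0.1 -72.1] shift [ 0.3935 -0.2325 -0.0005]
```

```bash
python3 -m handwheel '0 0 -72 0.393 -0.232 0 1;0 0 -72 0.393 -0.232 0 1;0 0 -72 0.393 -0.232 0 1;0 0 -72 0.393 -0.232 0 1;0 0 -72 0.393 -0.232 0 1;0 0 -72 0.393 -0.232 0 1;0 0 -72 0.393 -0.232 0 1;0 0 -72 0.393 -0.232 0 1' 40; python3 -c "
from h import *
goal(0,-.146,.2)"
```

```text
time_s: 0.77
position: [0.4607, -0.3167, 0.1998]
eef_rot: [-2.369, -2.063, 0.001]
contact_force: [1.4, -1.2, -0.6]
gripper_width: 0.001
gripper_force: 0.0
t 0.77 box pos [-0.081  -0.2376  0.1998] F [ 1.4 -1.2 -0.6]
turn [ -0.   -0.  -14.5] shift [ 0.1089  0.0555 -0.0002]
```

```bash
python3 -m handwheel '0 0 -14.5 0.109 0.055 0 1;0 0 -14.5 0.109 0.055 0 1;0 0 -14.5 0.109 0.055 0 1;0 0 -14.5 0.109 0.055 0 1;0 0 -14.5 0.109 0.055 0 1;0 0 -14.5 0.109 0.055 0 1'; python3 - <<'E'
from h import *
save("wrist","pics/w1.png")
goal(0,-.146,.084)
E
```

```text
time_s: 1.27
position: [0.5297, -0.219, 0.1995]
eef_rot: [-2.097, -2.338, 0.002]
contact_force: [-0.1, -1.5, -0.1]
gripper_width: -0.0
gripper_force: 0.0
t 1.32 box pos [-0.0018 -0.1495  0.1995] F [-0.1 -0.3 -0.2]
turn [-0.1  0.  -0.4] shift [0.0036 0.002  0.1155]
```

View pics/w1.png

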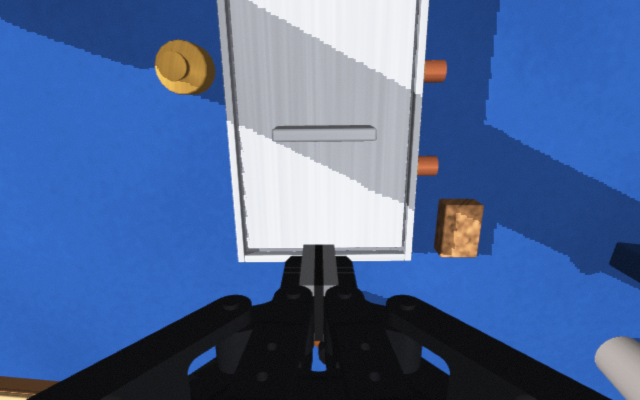

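The wrist view shows the closed fingers at the box's -y end, with the tab at (272–377, 126–141) and the near box corners at (239,261) and (411,259). The fingertips are clear of the tab.

```bash
python3 - <<'E'
from h import *
print(tobox(ray("wrist",[(239,261),(411,259)],.076)).round(4))
print(tobox(ray("wrist",[(273,130),(376,129),(273,140)],.102)).round(4))
E
python3 -m handwheel '0 0 0 0.003 0.002 0.04 1;0 0 0 0.003 0.002 0.08 1;0 0 0 0.003 0.002 0.105 1;0 0 0 0.003 0.002 0.115 1;0 0 0 0.003 0.002 0.115 1;0 0 0 0.003 0.002 0.115 1'; python3 -c "
from h import *
goal(0,.112-.005-.011,.084)"
```

```text
[[-0.0745 -0.2241  0.076 ]
 [ 0.0839 -0.2229  0.076 ]]
[[-0.0347 -0.1026  0.102 ]
 [ 0.0429 -0.1024  0.102 ]
 [-0.035  -0.1101  0.102 ]]
time_s: 1.82
position: [0.5322, -0.2167, 0.0856]
eef_rot: [2.099, 2.336, 0.0]
contact_force: [0.6, -0.9, 0.7]
gripper_width: 0.002
gripper_force: 0.0
t 1.82 box pos [ 0.0015 -0.1464  0.0856] F [ 0.6 -0.9  0.7]
turn [ 0.   0.  -0.4] shift [ 0.2424 -0.0032  0.0015]
```

```bash
python3 -m handwheel '0 0 0 0.01 -0.001 0 1;0 0 0 0.02 -0.001 0 1;0 0 0 0.035 -0.001 0 1;0 0 0 0.055 -0.002 0 1;0 0 0 0.075 -0.002 0 1;0 0 0 0.095 -0.002 0 1;0 0 0 0.115 -0.003 0 1;0 0 0 0.135 -0.003 0 1'; python3 -c "
from h import *
goal(0,.112-.005-.011,.084)"
```

```text
time_s: 2.48
position: [0.5147, -0.0791, 0.0867]
eef_rot: [2.094, 2.339, 0.003]
contact_force: [-0.1, 0.5, -0.0]
gripper_width: 0.002
gripper_force: 0.0
t 2.48 box pos [-0.0002 -0.0077  0.0867] F [-0.1  0.5 -0. ]
turn [ 0.2  0.  -0.2] shift [ 0.1037 -0.0002  0.0027]
```

```bash
python3 -c "
from h import *
save('wrist','pics/w2.png')"
```

```text
(no output)
```

View pics/w2.png

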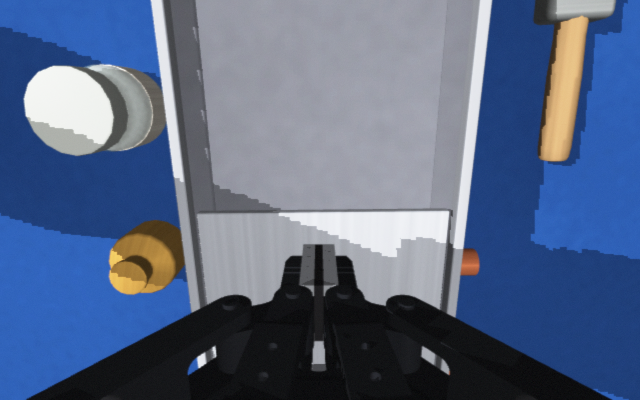

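The wrist view shows the cover's leading edge at row 211 (columns 198–452). The tab isn't visible ahead of the fingers, so I'll check where the edge lies.

```bash
python3 -c "
from h import *
print(tobox(ray('wrist',[(198,212),(452,210),(320,211)],.072)).round(4))
print(tobox(ray('wrist',[(318,340),(318,370)],.102)).round(4))
save('top','pics/top2.png');save('scene','pics/scene2.png')
a=cv2.imread('pics/top2.png')[150:330,200:520];b=cv2.imread('pics/scene2.png')[100:270,150:470]
cv2.imwrite('pics/c2.png',cv2.resize(np.vstack([a,b]),None,fx=1.65,fy=1.65))
"
```

```text
[[-0.066   0.0075  0.072 ]
 [ 0.0762  0.0092  0.072 ]
 [ 0.0023  0.0083  0.072 ]]
[[ 0.0014 -0.0533  0.102 ]
 [ 0.0015 -0.0725  0.102 ]]
```

View pics/c2.png

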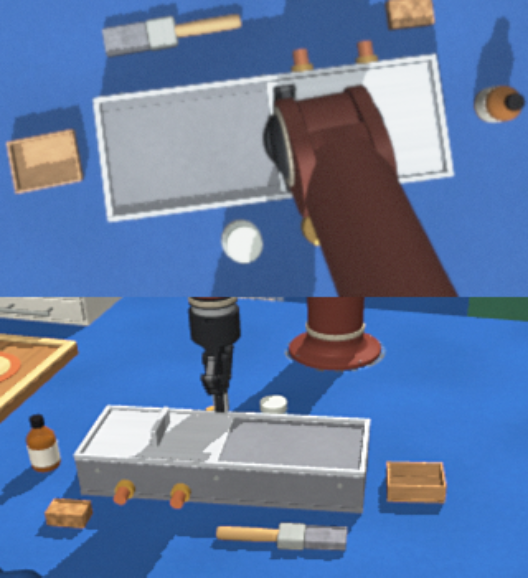

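```bash
cat >> h.py <<'E'
def proj(n,P):
    c=get_calibration(n);K=c["camera_matrix"];Rm=R.from_rotvec(c["attitude"]).as_matrix()
    p=(np.atleast_2d(P)-c["xyz"])@Rm; return np.c_[K[0,2]+K[0,0]*p[:,0]/-p[:,2],K[1,2]+K[1,1]*p[:,1]/p[:,2]]
E
python3 -c "
from h import *
s=monitor.read_state();print(s['time_s'],s['position'],s['joint_positions'].round(3))
print('tcp',proj('scene',s['position']))
for ty in(-.108,-.1): print('tab top ends, plate edge',proj('scene',[C+RB@[x,y,z] for x,y,z in((.04,ty,.102),(-.04,ty,.102),(.07,ty+.107,.072),(-.07,ty+.107,.072))]).round(1).tolist())
im=cv2.imread('pics/scene2.png')[160:205,215:300]
cv2.imwrite('pics/c3.png',cv2.resize(np.vstack([im,cv2.imread('pics/scene1.png')[160:205,215:300]]),None,fx=6,fy=6,interpolation=cv2.INTER_CUBIC))
"
```

```text
2.6333 [ 0.51500028 -0.07825651  0.08668732] [ 0.325  0.584 -0.324  1.921  0.281  0.678 -0.054]
tcp [[283.48586606 180.39169962]]
tab top ends, plate edge [[241.5, 180.9], [249.9, 165.9], [280.3, 199.5], [291.3, 172.2]]
tab top ends, plate edge [[244.5, 181.1], [252.8, 166.1], [283.3, 199.7], [294.2, 172.4]]
```

View pics/c3.png

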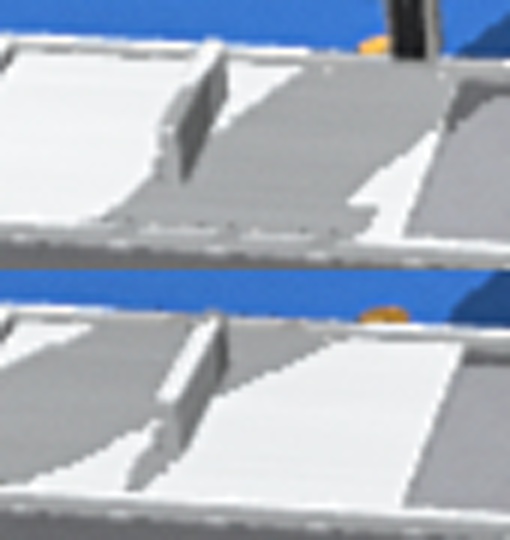

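The scene crop shows the cover has not moved. The fingertip appears at scene pixel (283.5,170), but the reported TCP projects to (283.5,180). So the visible tip is about 30 mm higher than the reported TCP, and the fingers passed over the tab. I'll go back behind the tab and find the real tip height by light contact.

```bash
python3 -m handwheel '0 0 0 0 0 -0.025 1;0 0 0 -0.03 0 -0.025 1;0 0 0 -0.07 0 -0.025 1;0 0 0 -0.11 0 -0.025 1;0 0 0 -0.138 0.001 -0.025 1;0 0 0 -0.138 0.001 -0.025 1;0 0 0 -0.138 0.001 0 1;0 0 0 -0.138 0.001 0 1'; python3 - <<'E'
from h import *
goal(0,-.146,.084)
a=save("scene","pics/s3.png");b=save("wrist","pics/w3.png")
A=a[130:230,190:310];B=b[100:300,200:440]
cv2.imwrite("pics/c4.png",cv2.cvtColor(np.vstack([cv2.resize(A,(720,600))[:300] if 0 else cv2.resize(A,(360,300)),cv2.resize(B,(360,300))]),cv2.COLOR_RGB2BGR))
print(proj("scene",monitor.read_state()["position"]))
E
```

```text
time_s: 3.3
position: [0.5276, -0.2196, 0.0826]
eef_rot: [-2.097, -2.333, 0.004]
contact_force: [-0.9, 0.2, -0.8]
gripper_width: 0.002
gripper_force: 0.0
t 3.3 box pos [-0.0034 -0.1487  0.0826] F [-0.9  0.2 -0.8]
turn [-0.3 -0.1 -0.5] shift [ 0.0028  0.0033 -0.0014]
[[232.24092753 177.66593746]]
```

View pics/c4.png

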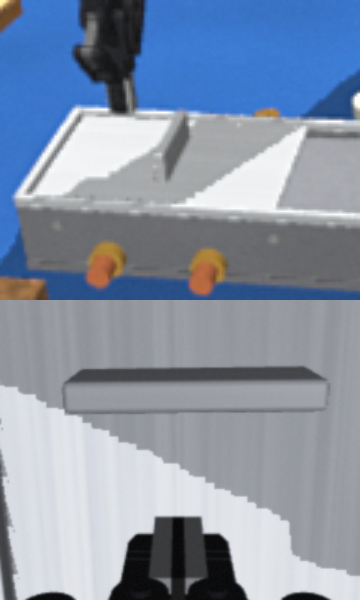

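The fingertip is at scene pixel (231,167), against a projected (232,178), so it is again about 30 mm too high. The tab is intact ahead of it. I'll lower in small steps and watch the force.

```bash
for i in 1; do python3 -m handwheel '0 0 0 0.002 0.003 0.007 1;0 0 0 0.002 0.003 0.014 1;0 0 0 0.002 0.003 0.018 1;0 0 0 0.002 0.003 0.018 1;0 0 0 0.002 0.003 0.018 1'; done; python3 - <<'E'
from h import *
goal(0,-.146,.084)
print(proj("scene",monitor.read_state()["position"]))
E
```

```text
time_s: 3.82
position: [0.5329, -0.216, 0.0668]
eef_rot: [-2.096, -2.339, 0.0]
contact_force: [-1.1, -0.2, 0.2]
gripper_width: 0.001
gripper_force: 0.0
t 3.82 box pos [ 0.0023 -0.1458  0.0668] F [-1.1 -0.2  0.2]
turn [-0.  -0.  -0.3] shift [-0.0002 -0.0023 -0.0172]
[[233.42155379 184.18955098]]
```

```bash
python3 -m handwheel '0 0 0 0 0 0.003 1;0 0 0 0 0 0.006 1;0 0 0 0 0 0.008 1;0 0 0 0 0 0.008 1' ; python3 -m handwheel '0 0 0 0 0 0.002 1;0 0 0 0 0 0.004 1;0 0 0 0 0 0.004 1'
```

```text
time_s: 4.15
position: [0.5326, -0.2162, 0.0585]
eef_rot: [-2.097, -2.338, 0.001]
contact_force: [0.1, -0.2, -0.4]
gripper_width: 0.002
gripper_force: 0.0
time_s: 4.4
position: [0.5328, -0.2162, 0.0546]
eef_rot: [-2.097, -2.339, 0.0]
contact_force: [1.0, 0.2, 0.2]
gripper_width: 0.001
gripper_force: 0.0
```

```bash
python3 -m handwheel '0 0 0 0 0 0.002 1;0 0 0 0 0 0.004 1;0 0 0 0 0 0.004 1'|grep -A3 posi;  python3 -m handwheel '0 0 0 0 0 0.002 1;0 0 0 0 0 0.003 1;0 0 0 0 0 0.003 1'|grep -A3 posi; python3 -m handwheel '0 0 0 0 0 0.002 1;0 0 0 0 0 0.002 1'|grep -A3 posi; python3 - <<'E'
from h import *
a=save("scene","pics/s4.png")
s=monitor.read_state();print(s["contact_force"],proj("scene",s["position"]))
g=cv2.cvtColor(a,cv2.COLOR_RGB2GRAY)[150:195,233];print(g)
E
```

```text
position: [0.5328, -0.2162, 0.0506]
eef_rot: [-2.096, -2.339, 0.0]
contact_force: [-0.1, -0.7, 0.6]
gripper_width: 0.007
position: [0.5329, -0.2162, 0.0478]
eef_rot: [-2.097, -2.339, 0.0]
contact_force: [0.4, 0.2, -0.3]
gripper_width: -0.001
position: [0.5329, -0.2162, 0.0457]
eef_rot: [-2.097, -2.339, 0.0]
contact_force: [-0.3, 0.4, 0.3]
gripper_width: 0.002
[ 0.03585389  0.34588356 -0.42345091] [[234.30629085 190.77444213]]
[ 34  32  36  34  32  34  33  36  39  36  39  39  38  32  30  32  31  31
  30  36  78  83  66  58  48  43  39  35  30  24  47 138 172 172 170 172
 170 170 171 172 170 169 169 171 171]
```

```bash
python3 -m handwheel '0 0 0 0 0 0.001 1;0 0 0 0 0 0.0015 1;0 0 0 0 0 0.0015 1'|grep -A3 posi;  python3 -m handwheel '0 0 0 0 0 0.001 1;0 0 0 0 0 0.0015 1;0 0 0 0 0 0.0015 1'|grep -A3 posi; python3 -c "
from h import *
p=monitor.read_state()['position']
for d in(.02,.025,.03):print(d,proj('scene',p+[0,0,d]))"
```

```text
position: [0.533, -0.2162, 0.0444]
eef_rot: [-2.097, -2.339, 0.0]
contact_force: [0.6, -0.3, -0.0]
gripper_width: -0.002
position: [0.5329, -0.2163, 0.0429]
eef_rot: [-2.097, -2.339, 0.0]
contact_force: [-0.1, 0.1, -1.1]
gripper_width: 0.003
0.02 [[233.5191331  185.43355183]]
0.025 [[233.29015805 183.85086246]]
0.03 [[233.0602096  182.26144489]]
```

```bash
python3 -m handwheel '0 0 0 0 0 0.001 1;0 0 0 0 0 0.0015 1;0 0 0 0 0 0.0015 1'|grep -A3 posi;  python3 -m handwheel '0 0 0 0 0 0.001 1;0 0 0 0 0 0.0015 1;0 0 0 0 0 0.0015 1'|grep -A3 posi; python3 -m handwheel '0 0 0 0 0 0.001 1;0 0 0 0 0 0.0015 1;0 0 0 0 0 0.0015 1'|grep -A3 posi
```

```text
position: [0.5329, -0.2162, 0.0414]
eef_rot: [-2.097, -2.339, 0.0]
contact_force: [0.4, 0.1, 0.3]
gripper_width: -0.003
position: [0.5332, -0.2163, 0.0409]
eef_rot: [2.097, 2.339, -0.0]
contact_force: [-1.2, 0.1, 5.7]
gripper_width: -0.0
position: [0.5332, -0.2163, 0.0408]
eef_rot: [2.096, 2.338, -0.001]
contact_force: [-3.7, -0.1, 14.0]
gripper_width: -0.004
```

Contact is at a reported z of 0.041 on the 72 mm plate, so the real tip is 31 mm above the reported TCP. I'll raise to a tip height of about 83 mm and push.

```bash
cat >> h.py <<'E'
TIP=.031  # real fingertip is this far above the reported TCP
E
python3 -m handwheel '0 0 0 0 0 -0.01 1;0 0 0 0 0 -0.013 1;0 0 0 0.008 -0.001 -0.013 1;0 0 0 0.016 -0.001 -0.013 1;0 0 0 0.024 -0.001 -0.013 1;0 0 0 0.032 -0.001 -0.013 1;0 0 0 0.040 -0.001 -0.013 1;0 0 0 0.048 -0.001 -0.013 1'; python3 -c "
from h import *
goal(0,.096,.083-TIP)"
```

```text
time_s: 7.03
position: [0.5264, -0.168, 0.0512]
eef_rot: [-2.097, -2.339, 0.001]
contact_force: [-0.1, -1.7, -1.1]
gripper_width: -0.003
gripper_force: 0.8
t 7.03 box pos [ 0.0013 -0.0974  0.0512] F [-0.1 -1.7 -1.1]
turn [-0.   0.  -0.3] shift [ 0.1933 -0.0023 -0.0009]
```

```bash
python3 -m handwheel '0 0 0 0.012 0 0 1;0 0 0 0.024 0 0 1;0 0 0 0.036 -0.001 0 1;0 0 0 0.048 -0.001 0 1;0 0 0 0.060 -0.001 0 1;0 0 0 0.072 -0.002 0 1;0 0 0 0.084 -0.002 0 1;0 0 0 0.096 -0.002 0 1'; python3 - <<'E'
from h import *
goal(0,.096,.083-TIP)
b=save("wrist","pics/w5.png");cv2.imwrite("pics/c5.png",cv2.cvtColor(b[0:330,100:540],cv2.COLOR_RGB2BGR))
E
```

```text
time_s: 7.7
position: [0.5141, -0.0723, 0.0516]
eef_rot: [-2.097, -2.339, 0.0]
contact_force: [-0.5, -0.7, -0.5]
gripper_width: 0.001
gripper_force: 0.9
t 7.7 box pos [ 0.     -0.0009  0.0516] F [-0.5 -0.7 -0.5]
turn [-0.   0.  -0.3] shift [ 0.0969 -0.0005 -0.0004]
```

View pics/c5.png

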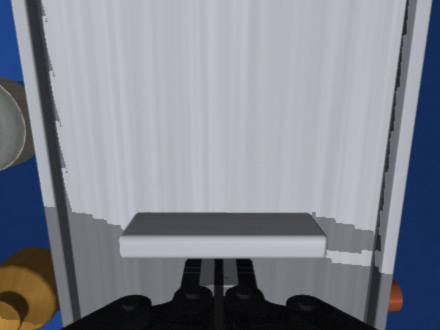

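The wrist crop shows the tab directly in front of the fingers (crop rows 213–257), sliding flat with the cover between the rails. I'll carry on to the stop.

```bash
python3 -m handwheel '0 0 0 0.012 0 0 1;0 0 0 0.024 0 0 1;0 0 0 0.036 0 0 1;0 0 0 0.048 0 0 1;0 0 0 0.060 -0.001 0 1;0 0 0 0.072 -0.001 0 1;0 0 0 0.084 -0.001 0 1;0 0 0 0.088 -0.001 0 1';python3 -m handwheel '0 0 0 0.003 0 0 1;0 0 0 0.006 0 0 1;0 0 0 0.006 0 0 1'; python3 -c "
from h import *
goal(0,.096,.083-TIP)"
```

```text
time_s: 8.42
position: [0.5033, 0.0172, 0.0517]
eef_rot: [-2.092, -2.342, -0.002]
contact_force: [1.0, -2.6, 2.3]
gripper_width: -0.001
gripper_force: 1.9
time_s: 8.67
position: [0.5031, 0.0197, 0.0517]
eef_rot: [2.097, 2.339, -0.0]
contact_force: [0.6, -3.4, 2.1]
gripper_width: 0.003
gripper_force: 1.3
t 8.67 box pos [-0.0004  0.0918  0.0517] F [ 0.6 -3.4  2.1]
turn [-0.   0.  -0.3] shift [ 0.0043  0.0004 -0.0003]
```

```bash
python3 -m handwheel '0 0 0 0.002 0 0 1;0 0 0 0.003 0 0 1;0 0 0 0.003 0 0 1'|grep -A3 posi;python3 -m handwheel '0 0 0 0.002 0 0 1;0 0 0 0.003 0 0 1;0 0 0 0.003 0 0 1'|grep -A3 posi;python3 -c "
from h import *
goal(0,.096,.083-TIP)"
```

```text
position: [0.503, 0.0223, 0.0516]
eef_rot: [2.098, 2.338, -0.0]
contact_force: [0.6, -4.7, 3.3]
gripper_width: 0.002
position: [0.5031, 0.0243, 0.0516]
eef_rot: [2.098, 2.336, -0.001]
contact_force: [1.7, -6.8, 2.9]
gripper_width: -0.003
t 9.17 box pos [0.0001 0.0963 0.0516] F [ 1.7 -6.8  2.9]
turn [ 0.   0.1 -0.4] shift [-0.0003 -0.0001 -0.0004]
```

```bash
python3 -m handwheel '0 0 0 0.002 0 0 1;0 0 0 0.003 0 0 1;0 0 0 0.003 0 0 1'|grep -A3 posi;python3 -m handwheel '0 0 0 0.002 0 0 1;0 0 0 0.002 0 0 1;0 0 0 0.002 0 0 1;0 0 0 0.002 0 0 1'|grep -A3 posi;python3 -c "
from h import *
goal(0,.096,.083-TIP)"
```

```text
position: [0.5042, 0.025, 0.0517]
eef_rot: [2.097, 2.332, -0.001]
contact_force: [3.0, -8.8, 1.2]
gripper_width: -0.005
position: [0.5042, 0.0249, 0.0517]
eef_rot: [2.098, 2.329, -0.004]
contact_force: [3.9, -12.2, 1.3]
gripper_width: 0.0
t 9.75 box pos [0.0013 0.0968 0.0517] F [  3.9 -12.2   1.3]
turn [ 0.1  0.4 -0.6] shift [-0.0008 -0.0013 -0.0003]
```

The cover is at its stop: reaction about 12 N with no further motion, and the finger's y matches the nominal value. I'll back off and look into the well.

```bash
python3 -m handwheel '0 0 0 -0.02 0 0 1;0 0 0 -0.03 0 -0.03 1;0 0 0 -0.05 0 -0.07 1;0 0 0 -0.08 0 -0.1 1;0 0 0 -0.11 0 -0.13 1;0 0 0 -0.15 0 -0.15 1;0 0 0 -0.19 0 -0.16 1;0 0 0 -0.23 0 -0.16 1'>/dev/null; python3 -m handwheel '0 0 0 -0.04 0 0 1;0 0 0 -0.04 0 0 1;0 0 0 -0.04 0 0 1;0 0 0 -0.04 0 0 1'; python3 - <<'E'
from h import *
goal(0,-.17,.21)
s=monitor.read_state();np.save("w6.npy",np.r_[s["position"],s["eef_rot"]])
b=save("wrist","pics/w6.png")
E
```

```text
time_s: 10.75
position: [0.5312, -0.2304, 0.2106]
eef_rot: [-2.093, -2.339, -0.004]
contact_force: [0.5, 0.1, -0.6]
gripper_width: 0.002
gripper_force: 0.0
t 10.75 box pos [-0.0011 -0.1599  0.2106] F [ 0.5  0.1 -0.6]
turn [ 0.  -0.2 -0.2] shift [-0.0101  0.0011  0.0005]
```

View pics/w6.png

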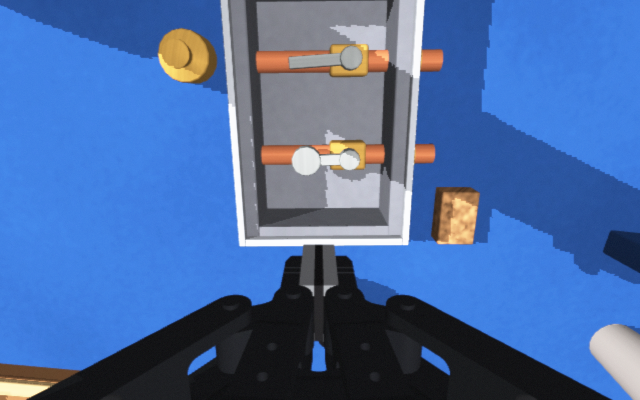

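The well is open. The disc end of the marked handle is at (306,161) with its hub at (350,159), in the y=-148 place. The plain handle runs from its hub (351,58) to its end (290,62).

```bash
python3 - <<'E'
from h import *
print(tobox(ray("wrist",[(241,245),(408,243)],.076)).round(4))
print("disc",tobox(ray("wrist",(306,160.5),.054)).round(4),"hub",tobox(ray("wrist",[(350,159),(351,58)],.056)).round(4),"plain end",tobox(ray("wrist",(290,62),.052)).round(4))
goal(-.018,-.115,.15)
E
```

```text
[[-0.0725 -0.2225  0.076 ]
 [ 0.0847 -0.2206  0.076 ]]
disc [[-0.0112 -0.146   0.054 ]] hub [[ 0.03   -0.1443  0.056 ]
 [ 0.0288 -0.0561  0.056 ]] plain end [[-0.0244 -0.059   0.052 ]]
t 10.8 box pos [-0.0009 -0.1593  0.2108] F [0.5 0.9 0.3]
turn [ 0.  -0.2 -0.1] shift [ 0.044  -0.0172  0.0609]
```

```bash
python3 -m handwheel '0 0 0 0.03 -0.008 0.02 1;0 0 0 0.046 -0.012 0.05 1;0 0 0 0.046 -0.012 0.09 1;0 0 0 0.046 -0.012 0.12 1;0 0 0 0.046 -0.012 0.14 1;0 0 0 0.046 -0.012 0.155 1;0 0 0 0.046 -0.012 0.165 1;0 0 0 0.046 -0.012 0.165 1'; python3 -c "
from h import *
goal(-.013,-.113,.015)"
```

```text
time_s: 11.47
position: [0.5128, -0.1857, 0.0446]
eef_rot: [-2.09, -2.339, 0.001]
contact_force: [-0.1, -0.2, 0.2]
gripper_width: 0.002
gripper_force: 0.0
t 11.47 box pos [-0.0142 -0.1134  0.0446] F [-0.1 -0.2  0.2]
turn [-0.2 -0.2 -0.1] shift [0.0003 0.0013 0.0296]
```

```bash
python3 -m handwheel '0 0 0 0 0.001 0.008 1;0 0 0 0 0.001 0.016 1;0 0 0 0 0.001 0.024 1;0 0 0 0 0.001 0.03 1;0 0 0 0 0.001 0.03 1'; python3 -c "
from h import *
goal(-.013,-.113,.015)"
```

```text
time_s: 11.88
position: [0.514, -0.1881, 0.0152]
eef_rot: [-2.096, -2.338, 0.001]
contact_force: [-0.1, 0.3, 0.0]
gripper_width: -0.001
gripper_force: 0.0
t 11.88 box pos [-0.0133 -0.116   0.0152] F [-0.1  0.3  0. ]
turn [-0.1 -0.1 -0.3] shift [0.003  0.0003 0.0002]
```

```bash
python3 -m handwheel '0 0 0 -0.006 0 0 1;0 0 0 -0.012 -0.001 0 1;0 0 0 -0.018 -0.004 0 1;0 0 0 -0.024 -0.006 0 1;0 0 0 -0.03 -0.007 0 1;0 0 0 -0.037 -0.007 0 1;0 0 0 -0.044 -0.006 0 1;0 0 0 -0.044 -0.006 0 1'; python3 - <<'E'
from h import *
goal(-.010,-.173,.015)
b=save("wrist","pics/w7.png")
E
```

```text
time_s: 12.55
position: [0.5133, -0.2326, 0.0165]
eef_rot: [-2.097, -2.337, -0.001]
contact_force: [-1.3, 3.3, 1.6]
gripper_width: 0.001
gripper_force: 1.3
t 12.55 box pos [-0.019  -0.16    0.0165] F [-1.3  3.3  1.6]
turn [-0.  -0.1 -0.3] shift [-0.0129  0.0091  0.0015]
```

```bash
python3 -m handwheel '0 0 0 -0.005 0.002 0.001 1;0 0 0 -0.010 0.005 0.001 1;0 0 0 -0.014 0.009 0.001 1;0 0 0 -0.017 0.014 0.001 1;0 0 0 -0.017 0.014 0.001 1'; python3 - <<'E'
from h import *
goal(0.003,-.178,.015)
E
```

```text
time_s: 13.02
position: [0.5286, -0.249, 0.0157]
eef_rot: [-2.097, -2.338, 0.003]
contact_force: [-2.3, 0.1, 3.8]
gripper_width: -0.003
gripper_force: 3.3
t 13.02 box pos [-0.0057 -0.1781  0.0157] F [-2.3  0.1  3.8]
turn [-0.1  0.  -0.3] shift [0.0001 0.0087 0.0007]
```

Now push in +x with small steps until the stop.

```bash
python3 -m handwheel '0 0 0 0.001 0.004 0 1;0 0 0 0.001 0.008 0 1;0 0 0 0.001 0.008 0 1'|grep -A3 posi; python3 -m handwheel '0 0 0 0 0.003 0 1;0 0 0 0 0.005 0 1;0 0 0 0 0.005 0 1'|grep -A3 posi;  python3 - <<'E'
from h import *
goal(0.003,-.178,.015)
E
```

```text
position: [0.5343, -0.2511, 0.0157]
eef_rot: [-2.101, -2.336, 0.012]
contact_force: [-5.3, -3.1, 5.6]
gripper_width: -0.0
position: [0.5388, -0.2521, 0.0157]
eef_rot: [2.102, 2.334, -0.015]
contact_force: [-7.1, -5.5, 5.6]
gripper_width: 0.003
t 13.52 box pos [ 0.004  -0.1823  0.0157] F [-7.1 -5.5  5.6]
turn [-0.4  0.4 -0.6] shift [ 0.0043 -0.001   0.0007]
```

```bash
python3 -m handwheel '0 0 0 0.002 0.003 0 1;0 0 0 0.002 0.005 0 1;0 0 0 0.002 0.005 0 1'|grep -A3 posi; python3 -m handwheel '0 0 0 0 0.003 0 1;0 0 0 0 0.004 0 1;0 0 0 0 0.004 0 1'|grep -A3 posi;  python3 - <<'E'
from h import *
goal(0.003,-.178,.015)
E
```

```text
position: [0.5427, -0.2518, 0.0158]
eef_rot: [2.103, 2.332, -0.019]
contact_force: [-6.9, -6.9, 4.7]
gripper_width: -0.001
position: [0.5427, -0.2518, 0.0157]
eef_rot: [-2.102, -2.329, 0.027]
contact_force: [-12.8, -7.9, 10.8]
gripper_width: 0.003
t 14.02 box pos [ 0.0079 -0.1825  0.0157] F [-12.8  -7.9  10.8]
turn [-0.9  0.5 -0.7] shift [ 0.0045 -0.005   0.0007]
```

Motion has stopped while the force rises, so the handle should be at its stop. I'll back off, lift, and check.

```bash
python3 -m handwheel '0 0 0 0 -0.01 0 1;0 0 0 0 -0.022 0 1;0 0 0 0 -0.022 -0.02 1;0 0 0 0 -0.022 -0.05 1;0 0 0 0 -0.022 -0.09 1;0 0 0 0 -0.022 -0.13 1;0 0 0 0.01 -0.01 -0.17 1;0 0 0 0.025 0 -0.19 1'>/dev/null; python3 -m handwheel '0 0 0 0 0 0 1;0 0 0 0 0 0 1'; python3 - <<'E'
from h import *
goal(0,-.15,.2)
b=save("wrist","pics/w8.png")
E
```

```text
time_s: 14.85
position: [0.5503, -0.2178, 0.2073]
eef_rot: [2.091, 2.337, 0.003]
contact_force: [-0.5, 0.3, -0.9]
gripper_width: 0.002
gripper_force: 0.0
t 14.85 box pos [ 0.0193 -0.1496  0.2073] F [-0.5  0.3 -0.9]
turn [ 0.3  0.2 -0.2] shift [-0.0005 -0.0194  0.0072]
```

View pics/w8.png

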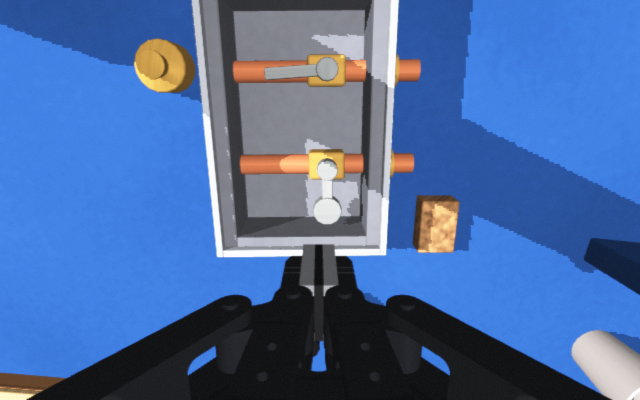

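The disc is at (327,210), directly below its hub at (327,170), so the handle lies across its pipe. The plain handle is unchanged. I'll check the angle and the cover edge numerically before handing in.

```bash
python3 - <<'E'
from h import *
P=tobox(ray("wrist",[(327,210),(327,170),(326,69),(266,73.5)],.054))
d=P[0]-P[1];print("theta",np.arctan2(-d[1],-d[0]),"len",np.linalg.norm(d),"plain vec",(P[3]-P[2]).round(4))
print("corner dir",np.diff(tobox(ray("wrist",[(220,256),(385,254)],.076)),axis=0))
# cover edge along box axis in top view
a=cv2.cvtColor(get_image("top"),cv2.COLOR_RGB2GRAY)
ys=np.arange(-.03,.235,.005)
uv=proj("top",[C+RB@[-.03,y,.072] for y in ys]).round().astype(int)
print([(round(y*1000),int(a[v,u])) for y,(u,v) in zip(ys,uv)])
E
```

```text
theta 1.5733760185376957 len 0.03932231717471123 plain vec [-0.0519 -0.0034 -0.    ]
corner dir [[0.15430621 0.00134132 0.        ]]
[(-30, 117), (-25, 119), (-20, 122), (-15, 118), (-10, 119), (-5, 122), (0, 163), (5, 169), (10, 235), (15, 235), (20, 236), (25, 236), (30, 235), (35, 234), (40, 235), (45, 236), (50, 235), (55, 235), (60, 235), (65, 235), (70, 234), (75, 235), (80, 235), (85, 234), (90, 235), (95, 235), (100, 235), (105, 222), (110, 234), (115, 226), (120, 228), (125, 234), (130, 234), (135, 234), (140, 235), (145, 235), (150, 234), (155, 235), (160, 234), (165, 234), (170, 234), (175, 234), (180, 234), (185, 235), (190, 234), (195, 235), (200, 235), (205, 235), (210, 235), (215, 233), (220, 227), (225, 227), (230, 108)]
```

The handle is at 1.57 rad, the cover's near edge is at about +7 mm, which puts it at the stop, and the plain handle hasn't changed.

```bash
python3 -c "
from h import *
print(ctrl.finish_job())"
```

```text
the job is handed in; nothing more can be done
None
```

The job is handed in: the cover is at its far stop, the disc-ended handle measures about 1.57 rad (shut), the plain handle is unchanged and I touched no bystander; my first push passed over the tab because the real fingertips sit about 31 mm above the reported TCP, and I corrected for that.

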